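Shut the tilt-out bin and run its wing nut down

TASK

The tilt-out bin in the small walnut cabinet on the credenza has been left tipped open: push its panel fully shut, and only then tighten the loose wing nut on the cabinet's top, clockwise seen from above, with repeated fingertip pushes against its wings until it stops, so that the steel keeper under it comes down over the panel's edge. Only push: never pinch the wings between the fingers, and do not force the nut once it stops. Leave the bowl, the glasses case, the tray and the perfume bottle where they stand, and finish clear of everything.

Things in the scene. Friction and masses are not known exactly. Their poses are not given: they have to be found in the camera images.
- bin: Fixed walnut cabinet, 180 deep (its x), 300 wide (its y), 124 mm high to its top board. Origin: centre of its underside, on the credenza top. Its front faces its own -x, towards the robot; place and yaw vary. The shut panel's front face lies at x = -90 mm.
- upstand_top (a point): Middle of the top edge of a walnut upstand on the cabinet's top board behind the nut: 12 thick, 50 mm high, the full width of the cabinet. Its front face is 39 mm behind the nut's axis, so a finger has little room behind the nut. Two books, lower than it, lie behind it. Axes as the cabinet's.
- panel_leaf (a joint): Tilt of the bin's front panel (296 wide, 114 high, 14 mm thick), hinged on its lower edge 6 mm above the credenza top at cabinet x = -83 mm. 0 is fully shut, a dead stop; positive is tipped towards the robot, up to 0.65 rad; starts 0.3 to 0.6. A stiff hinge keeps it where it is left; about 3 N near its upper edge moves it.
- panel_edge (a point): Middle of the panel's upper front edge, moving with the panel; 120 mm above the credenza top and at bin x = -90 mm when shut. x points out of the panel's rear, y along its width, z up the panel.
- wing_nut (a joint): Turn of the steel wing nut in rad; grows as it turns clockwise seen from above (tightening). 13.0 is fully tight, a dead stop; it starts between 0.3 and 5.5. Loose all the way: light constant friction of 0.04 N m (about 1.5 N at a wing), it stays where it is left.
- nut_mid (a point): Point on the wing nut's upright axis, half-way up the wings; turns with the nut, x runs along the wings. Two flat upright wings, opposite each other, reach 36 mm from the axis, 6 mm thick, 11 mm below to 14 mm above this point. Hub radius 8 mm; flange radius 11, its underside 20 mm below the point. At cabinet x = -30, y = 0 mm; 148 mm above the credenza when tight, 4 mm a turn higher when loose.
- keeper_lip (a point): Front end of the steel keeper, a strip 28 wide and 4 mm thick just under the nut (its top 20 mm below point nut_mid), from 13 mm behind the nut's axis to 64 mm before it, with a lip down in front. It sinks 4 mm a turn with the nut and hooks over the shut panel's upper edge. The point is the middle of the lip's lower edge.
- push_faces: The two wing faces that are pushed for tightening (on each wing the side behind it in the clockwise sense). Origin on the nut's axis, turns with the nut.
- rear_faces: The two opposite wing faces. Fingers that press both push_faces and rear_faces at once are pinching. Origin on the nut's axis, turns with the nut.
- key_bowl: Bystander: loose white ceramic bowl, 130 mm across, 50 mm high; origin under its centre.
- glasses_case: Bystander: loose black sunglasses case, 160 by 62 by 44 mm high; origin under its centre.
- tray: Bystander: loose stainless tray, 130 by 130 by 14 mm; origin under its centre.
- perfume: Bystander: loose perfume bottle standing on the tray, 30 by 55 by 104 mm high; origin under its centre.

How it is judged:
On the way, in this order (a step that is already met when the one before it is completed fails the run):
1. the panel is pushed fully shut while the nut is still loose (value of joint panel_leaf below 0.05 rad and value of joint wing_nut below 12 rad), for 0.2 s.
2. the nut is run down tight with the panel shut (value of joint panel_leaf below 0.05 rad and value of joint wing_nut above 12.6 rad), for 0.2 s.
At the end, for the whole second after the job is handed in: The panel is within 0.05 rad of fully shut, the wing nut within 0.4 rad of its stop (joint above 12.6) and still, and bowl, case, tray and bottle are within 25 mm of where they stood (all of step 2 and velocity of joint wing_nut below 0.1 rad/s and distance of each of key_bowl, glasses_case, tray, perfume from where it was at the start of the episode below 0.025 m); the robot touches nothing.
It fails at once if the nut is being tightened while the panel is open (value of joint wing_nut above 7 rad and value of joint panel_leaf above 0.08 rad).
It fails at once if a wing is pinched between the fingers (over 3 N on both of its faces) (contact force between the fingers and push_faces above 3 N and contact force between the fingers and rear_faces above 3 N).
It fails at once if the nut is forced: over 40 N on its wings (contact force between the fingers and push_faces above 40 N).
It fails at once if a bystander is moved or lifted by more than 25 mm (distance of any of key_bowl, glasses_case, tray, perfume from where it was at the start of the episode above 0.025 m).
It also fails if it takes over 72 s, if anything falls off the work surface, if the arm or the gripper's body presses on something with over 40 N, if the wrist force passes 120 N, or if a joint passes its speed limit or range.

ROBOT

A 7-joint arm with a two-finger parallel gripper is mounted at the origin on the work surface. World frame = base frame: x ahead of the robot, y to its left, z up, the work surface at z = 0. Lengths are in m, angles in rad, forces in N, time in s.
With the tool pointing down it reaches from about 0.375 to 0.925 m from the base axis. Payload 3.1 kg.
Tool frame: the origin (TCP) lies between the finger pads; the fingertips stand 22 mm ahead of it and the grasp point (between the pads) lies 3 mm ahead of it; z points along the fingers, y is the direction in which the jaws open and shut (so a half turn about z gives the same grasp; the last joint's range is limited). The gripper opens to 85 mm and grips with 20 to 120 N. Pads are 22 mm wide; open, the fingers measure 114 mm over their backs; the gripper's body (76 mm by 85 mm) begins 54 mm behind the grasp point. The pads swing forward as they close: fully open they stand 13 mm farther back than shut.
Start: joints at [1.187, 0.383, 0.044, 1.598, -0.018, 1.161, -0.05], TCP at [0.183, -0.624, 0.253] pointing down, gripper open.
Joint ranges: [-2.61, 2.61], [-0.41, 2.15], [-1.48, 1.57], [0, 2.5], [-1.57, 4.71], [0.05, 1.97], [-2.85, 2.85]. Speed limits (rad/s): [2.79, 2.79, 3.14, 3.14, 3.14, 3.14, 3.14].

INTERFACE

Orientations are given as a unit quaternion [x, y, z, w].
In Python, from cell import arm, eyes gives the robot as it stands.
- The arm moves only by the tool send_rows, never from a script. Its argument "series" is a list of rows, each a list of 7 numbers: the closure, from 0 (fully open) to 1 (shut), then the shift along the tool's x, y, z in units of 0.1 m (1.0 is 0.1 m), then the turn, a rotation vector about the tool's x, y, z in units of pi/4 rad (1.0 is pi/4 rad). A call has 1 to 8 rows; each row is the pose to reach, as a shift and turn from the pose commanded when the call began, along the tool's axes at that moment; what a row does not reach only later rows make up. A row lasts 1/12 s, in which the tool goes at most 41.7 mm and 7.16 degrees, less where a joint would pass 70% of its speed; a pose out of reach is approached as far as the arm can. A call with a number of a shift or a turn outside -1 to 1 is refused whole. A call with a gripper value outside its range is refused whole. The fingers move at their own pace and stop on an object; the grip force is fixed at half the most. Time passes only in rows, so rows that repeat a pose let the fingers close. It gives the time, the measured TCP pose, the force and the opening at its end, in the units of the state.
- arm.state(): the state, without advancing time (a new reading comes with each control period).
- eyes.get_image(name): name is "scene" or "top"; returns the picture (400x640x3 uint8, red, green, blue); there is no depth.
- eyes.get_calibration(name): a dict with "vertical_fov" (degrees; the focal length in pixels is half the picture's height over the tangent of half this angle, whatever the lens; pixels are square), "cx", "cy" (the principal point, pixels), "R" (3x3) and "t" (3): a world point X has camera coordinates R X + t. Camera axes: x right, y down, z forward; pixel columns grow to the right and rows downward; lengths in m; the calibration is good to about 2 mm. A picture is of the moment at which its call begins. get_calibration takes no time and is no camera call.
- arm.close_job(): hands the job in, once; it reports no verdict.
The state is a dict: "clock": time; "joints": joint angles; "joint_vel": joint speeds; "joint_torque": joint torques, N m; "ee_pos": TCP position; "orientation": TCP orientation; "wrist_force": force on the tool from outside, world axes, zero at the start; "moment": the same for the moment, N m; "opening": finger opening in m.
Only numpy, scipy, OpenCV 4.12 (cv2) and the standard library are available. Lean on these libraries where they do the work, as an engineer would, in place of code of your own. Each camera call takes 0.05 s, during which the arm holds its last target. There are 200 camera calls.

## Working session

There is one attempt and no reset: what is moved stays moved. The work goes in short steps, Python scripts to look and compute and a tool call to move; the robot and the scene stay as the last step left them, time stands still between calls to the robot, and variables do not carry over. Pictures are saved under pics/ and viewed, about 8 in all and at most 12, crops included, and the job is handed in when it is done.

Besides the shell and the picture viewer there is one more tool, called after "Emit:" as name(argument=value, ...), one argument or row to a line, values as JSON. send_rows: Moves the arm, as the interface text tells. Shifts and turns lie within -1 to 1; 1 stands for 0.1 m of shift or pi/4 rad of turn. Its arguments: {"type":"object","properties":{"series":{"type":"array"}},"required":["series"]}

```bash
mkdir -p pics
python3 - <<'E'
from cell import arm, eyes
import cv2
for n in("scene","top"):
    im=eyes.get_image(n); cv2.imwrite(f"pics/{n}0.png",im[:,:,::-1]); c=eyes.get_calibration(n); print(n,c)
print(arm.state())
E
```

```text
scene {'vertical_fov': 55.382390993694784, 'cx': 315.4878650101212, 'cy': 197.81934743203712, 'R': array([[ 0.85015467,  0.52638522,  0.0124752 ],
       [ 0.34819347, -0.54427208, -0.76323602],
       [-0.39496626,  0.65321245, -0.64599934]]), 't': array([-0.45402441, -0.08702559,  1.21313505])}
top {'vertical_fov': 51.87365674568327, 'cx': 320.40958434421907, 'cy': 208.41389098686383, 'R': array([[ 0.00893849, -0.99970294,  0.02267459],
       [-0.98343397, -0.01289398, -0.18080753],
       [ 0.18104619, -0.02068282, -0.98325709]]), 't': array([-0.03662212,  0.543487  ,  1.02354786])}
{'clock': 0.1, 'joints': array([ 1.18722242,  0.38376904,  0.04382745,  1.59943739, -0.01788962,
        1.16118629, -0.04990078]), 'joint_vel': array([ 0.0011137 , -0.00149579, -0.00032995, -0.00475915,  0.00102649,
        0.00063054,  0.00135405]), 'joint_torque': array([ 2.27069839e-03, -4.34725785e+01,  1.02888577e+00, -2.50454950e+01,
        1.07997147e-02,  5.43843198e-03, -2.81590883e-05]), 'ee_pos': array([ 0.18301095, -0.62286181,  0.25199288]), 'orientation': array([ 9.89801789e-01,  1.42446372e-01, -2.37042036e-04, -1.18035666e-03]), 'wrist_force': array([-0.79766769, -0.05638937,  1.43116571]), 'moment': array([ 0.00349173,  0.03087932, -0.01206613]), 'opening': 0.08540447849787504}
```

View pics/scene0.png

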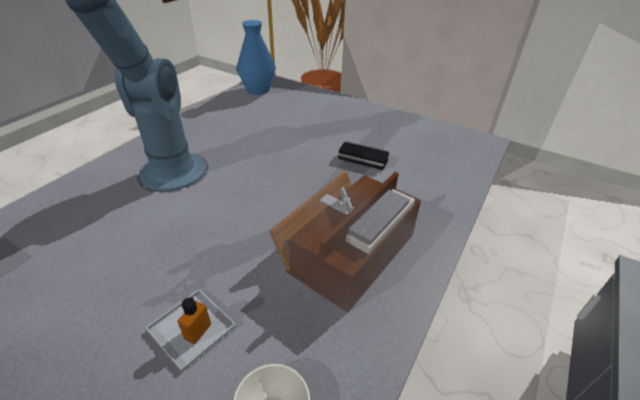

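View pics/top0.png

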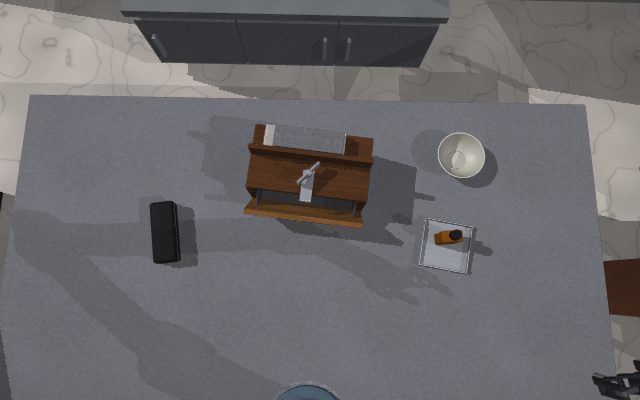

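The top view shows the cabinet at about (310,175) with its panel tipped towards the robot, and the nut at about (309,173) with its keeper. The case is at (165,232), tray and bottle at (447,245), and bowl at (461,155). Next is a crop.

```bash
cat > h.py <<'E'
import numpy as np, cv2
from cell import arm, eyes
def ray(n,u,v,z):
    c=eyes.get_calibration(n); f=200/np.tan(np.radians(c['vertical_fov']/2)); R=c['R'];t=c['t']
    d=R.T@np.array([(u-c['cx'])/f,(v-c['cy'])/f,1]); o=-R.T@t
    return o+d*(z-o[2])/d[2]
def proj(n,X):
    c=eyes.get_calibration(n); f=200/np.tan(np.radians(c['vertical_fov']/2)); p=c['R']@np.asarray(X,float)+c['t']
    return np.array([c['cx']+f*p[0]/p[2],c['cy']+f*p[1]/p[2]])
def crop(n,name,x0,y0,w,h,s,im=None):
    if im is None: im=eyes.get_image(n)
    cv2.imwrite(f"pics/{name}.png",cv2.resize(im[y0:y0+h,x0:x0+w,::-1],None,fx=s,fy=s,interpolation=cv2.INTER_CUBIC))
E
python3 - <<'E'
from h import *
a=cv2.imread("pics/top0.png")[:,:,::-1];b=cv2.imread("pics/scene0.png")[:,:,::-1]
A=cv2.resize(a[115:235,235:385],None,fx=4,fy=4,interpolation=2)
B=cv2.resize(b[160:260,300:400],None,fx=4,fy=4,interpolation=2)
cv2.imwrite("pics/c1.png",A[:,:,::-1]);
for u,v in [(249,150),(373,158)]: print(u,v,ray('top',u,v,.174))
E
```

```text
249 150 [0.6587355 0.1414915 0.174    ]
373 158 [ 0.6438276  -0.15129703  0.174     ]
```

View pics/c1.png

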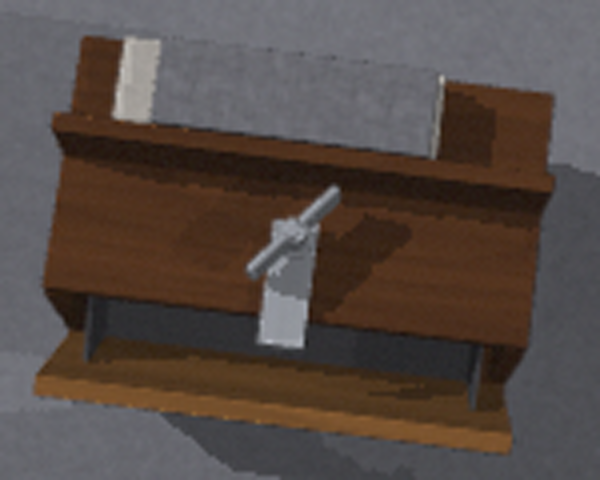

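Run:
```python
from h import *
P=lambda x,y,z: ray('top',235+x/4,115+y/4,z)
l0,r0=P(57,114,.174),P(553,178,.174); l1,r1=P(62,133,.174),P(548,192,.174)
print("rear edge",l0,r0,"front",l1,r1)
for a,b in((l0,r0),(l1,r1)):
    d=a-b; print("len",np.linalg.norm(d),"yaw",np.arctan2(-d[0],d[1]))
m,e1,e2=P(293,230,.168),P(336,189,.168),P(250,273,.168)
print("nut",m,(e1+e2)/2,"wing len",np.linalg.norm(e1-e2),"ang",np.degrees(np.arctan2(*(e1-e2)[[1,0]])))
# top board front edge at z .124
print("board front",P(45,288,.124),P(527,346,.124))
# panel upper front edge
for z in(.1,.11): print("panel",P(37,395,z),P(510,452,z))
print("keeper end",P(258,345,.135),P(304,349,.135))
```

```text
rear edge [0.67477233 0.1415481  0.174     ] [ 0.64014956 -0.15183697  0.174     ] front [0.66309966 0.13814168 0.174     ] [ 0.63151838 -0.148756    0.174     ]
len 0.2954209473711435 yaw -0.11746803688424146
len 0.28863065557914963 yaw -0.10963713805319343
nut [0.6077368  0.00125452 0.168     ] [0.60726807 0.00111167 0.168     ] wing len 0.0719434147445471 ang -43.88200906061187
board front [0.58099181 0.15243205 0.124     ] [ 0.54887112 -0.14208248  0.124     ]
panel [0.51877441 0.1584762  0.1       ] [ 0.48680053 -0.13405131  0.1       ]
panel [0.51709096 0.15681624 0.11      ] [ 0.48543506 -0.13280201  0.11      ]
keeper end [0.54505937 0.021609   0.135     ] [ 0.54297959 -0.00607307  0.135     ]
```

Emit:
send_rows(
  series=[
    [1,0.95,-1,0,0,0,0],
    [1,0.95,-1,0,0,0,0],
    [1,0.95,-1,0,0,0,0],
    [1,0.95,-1,0,0,0,0],
    [1,0.95,-1,0,0,0,0],
  ],
)

```text
clock: 0.52
ee_pos: [0.25, -0.4959, 0.2526]
orientation: [0.989, 0.147, 0.001, -0.002]
wrist_force: [-0.0, 0.6, 0.1]
opening: 0.0258
```

Emit:
send_rows(
  series=[
    [1,0.95,-1,0,0,0,0],
    [1,0.95,-1,0,0,0,0],
    [1,0.95,-1,0,0,0,0],
    [1,0.95,-1,0,0,0,0],
    [1,0.95,-1,0,0,0,0],
  ],
)

```text
clock: 0.93
ee_pos: [0.3114, -0.375, 0.2531]
orientation: [0.989, 0.146, 0.0, -0.001]
wrist_force: [0.1, -0.7, 1.0]
opening: 0.0004
```

Emit:
send_rows(
  series=[
    [1,0.95,-1,0,0,0,0],
    [1,0.95,-1,0,0,0,0],
    [1,0.95,-1,0,0,0,0],
    [1,0.95,-1,0,0,0,0],
    [1,0.95,-1,0,0,0,0],
  ],
)

```text
clock: 1.35
ee_pos: [0.374, -0.2536, 0.2535]
orientation: [0.989, 0.145, 0.001, 0.0]
wrist_force: [0.6, -0.7, 0.1]
opening: 0.0001
```

Emit:
send_rows(
  series=[
    [1,0.7,-1,0,0,0,0.1],
    [1,0.7,-1,0,0,0,0.2],
    [1,0.7,-1,0,0,0,0.35],
    [1,0.7,-1,0,0,0,0.507],
    [1,0.7,-1,0,0,0,0.507],
    [1,0.7,-1,0,0,0,0.507],
  ],
)

```text
clock: 1.85
ee_pos: [0.4108, -0.1426, 0.2533]
orientation: [0.998, -0.057, -0.0, 0.001]
wrist_force: [-0.4, -0.8, 0.1]
opening: -0.0001
```

Emit:
send_rows(
  series=[
    [1,0.43,-0.86,0,0,0,0],
    [1,0.43,-0.86,0,0,0,0],
    [1,0.43,-0.86,0.4,0,0,0],
    [1,0.43,-0.86,0.8,0,0,0],
    [1,0.43,-0.86,0.8,0,0,0],
    [1,0.43,-0.86,0.8,0,0,0],
  ],
)

```text
clock: 2.35
ee_pos: [0.461, -0.062, 0.1709]
orientation: [0.998, -0.057, -0.003, -0.0]
wrist_force: [0.1, -0.9, 0.4]
opening: -0.0002
```

Run:
```python
from h import *
s=arm.state();p=s['ee_pos'];print(p)
im=eyes.get_image('scene')
for d in(0,22,35): print(d,proj('scene',p-[0,0,d/1000]))
u,v=proj('scene',p).astype(int); x0,y0=u-70,v-70;print(x0,y0)
crop('scene','f1',x0,y0,200,150,4,im)
```

```text
[ 0.46101098 -0.06196823  0.17092476]
0 [275.40269233 187.76004986]
22 [275.92272364 195.07455192]
35 [276.22231868 199.28850701]
205 117
```

View pics/f1.png

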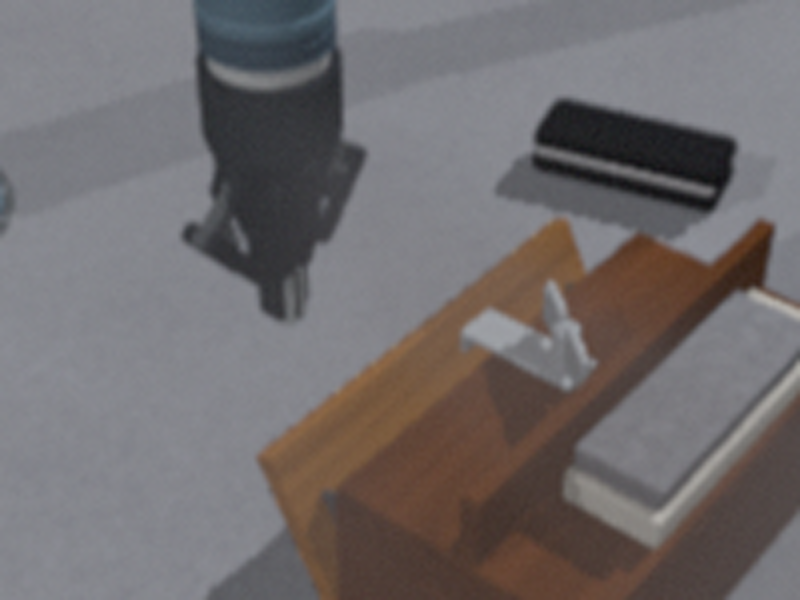

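Emit:
send_rows(
  series=[
    [1,0,0,0.4,0,0,0],
    [1,0,0,0.65,0,0,0],
    [1,0.1,0,0.65,0,0,0],
    [1,0.2,0,0.65,0,0,0],
    [1,0.3,0,0.65,0,0,0],
    [1,0.4,0,0.65,0,0,0],
  ],
)

```text
clock: 2.9
ee_pos: [0.5051, -0.0649, 0.111]
orientation: [0.998, -0.057, 0.001, 0.001]
wrist_force: [-4.1, 0.6, 3.4]
opening: 0.0003
```

Emit:
send_rows(
  series=[
    [1,0.07,0,0,0,0,0],
    [1,0.14,0,0,0,0,0],
    [1,0.2,0,0,0,0,0],
    [1,0.24,0,0,0,0,0],
    [1,0.24,0,0,0,0,0],
  ],
)

```text
clock: 3.32
ee_pos: [0.5292, -0.0664, 0.1089]
orientation: [0.998, -0.056, 0.002, -0.0]
wrist_force: [-1.2, -0.5, 0.2]
opening: 0.0005
```

Emit:
send_rows(
  series=[
    [1,0.02,0,0,0,0,0],
    [1,0.04,0,0,0,0,0],
    [1,0.04,0,0,0,0,0],
  ],
)

```text
clock: 3.57
ee_pos: [0.531, -0.0666, 0.1082]
orientation: [0.998, -0.056, -0.0, -0.0]
wrist_force: [-0.9, 0.4, 1.2]
opening: 0.0
```

Emit:
send_rows(
  series=[
    [1,0.02,0,0,0,0,0],
    [1,0.04,0,0,0,0,0],
    [1,0.04,0,0,0,0,0],
  ],
)

```text
clock: 3.82
ee_pos: [0.5321, -0.0668, 0.1076]
orientation: [0.998, -0.056, -0.004, 0.0]
wrist_force: [-7.0, 0.2, 5.6]
opening: 0.0002
```

Emit:
send_rows(
  series=[
    [1,0.03,0,0,0,0,0],
    [1,0.06,0,0,0,0,0],
    [1,0.06,0,0,0,0,0],
    [1,0.06,0,0,0,0,0],
  ],
)

```text
clock: 4.15
ee_pos: [0.5321, -0.0669, 0.1065]
orientation: [0.998, -0.056, -0.01, 0.001]
wrist_force: [-17.0, 1.8, 13.3]
opening: 0.0002
```

Run:
```python
from h import *
s=arm.state();print(s['wrist_force'])
im=eyes.get_image('top'); 
crop('top','t2',235,115,150,120,4,im)
```

```text
[-17.04474892   1.80688031  13.29477432]
```

View pics/t2.png

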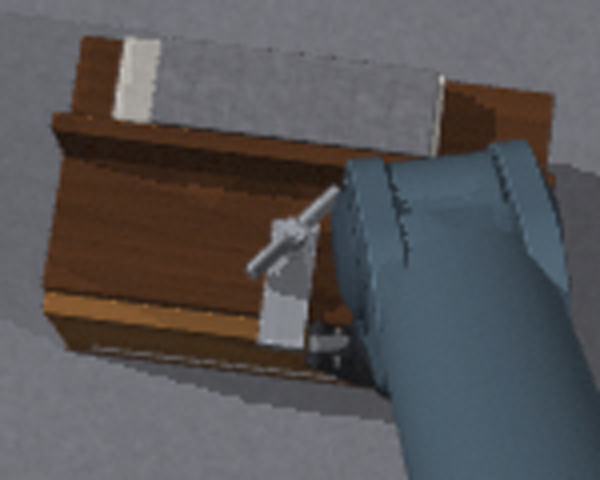

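The panel is flat in its frame: the TCP stayed put while the force rose to 17 N. The nut hasn't moved, with its wings still at crop (250,272)-(335,190). Next I back off, lift and go to the nut.

Emit:
send_rows(
  series=[
    [1,-0.4,0,0,0,0,0],
    [1,-0.4,0,0,0,0,0],
    [1,-0.4,0,-0.5,0,0,0],
    [1,-0.4,0,-1,0,0,0],
    [1,-0.4,0,-1,0,0,0],
    [1,-0.2,-0.6,-1,0,0,0],
    [1,0.2,-0.65,-1,0,0,0],
    [1,0.2,-0.65,-1,0,0,0],
  ],
)

```text
clock: 4.87
ee_pos: [0.5732, -0.0008, 0.2102]
orientation: [0.999, -0.054, 0.004, -0.002]
wrist_force: [0.6, -0.9, 0.3]
opening: 0.0
```

```bash
cat >> h.py <<'E'
ex=np.array([.9937,-.1118]);ey=np.array([.1118,.9937]);N=np.array([.608,.001])
def rel():
    s=arm.state(); d=s['ee_pos'][:2]-N; return d@ex*1000,d@ey*1000,s['ee_pos'][2],s['wrist_force'],s['orientation']
E
python3 -c "
from h import *
print(rel())"
```

```text
(np.float64(-34.4020729578081), np.float64(-5.725452214662696), np.float64(0.2101643879315297), array([ 0.64935639, -0.92032501,  0.31154269]), array([ 0.99854186, -0.0537697 ,  0.00436625, -0.0019793 ]))
```

Emit:
send_rows(
  series=[
    [1,0.04,0.06,0,0,0,0],
    [1,0.04,0.06,0.2,0,0,0],
    [1,0.04,0.06,0.42,0,0,0],
    [1,0.04,0.06,0.42,0,0,0],
    [1,0.04,0.06,0.42,0,0,0],
  ],
)

```text
clock: 5.28
ee_pos: [0.5697, -0.0132, 0.1648]
orientation: [0.998, -0.057, -0.002, 0.0]
wrist_force: [-0.5, -0.3, -0.5]
opening: -0.0003
```

```bash
python3 -c "
from h import *
print(rel())
crop('scene','s3',260,130,160,120,5)"
```

```text
(np.float64(-36.43733195306248), np.float64(-18.43139509064325), np.float64(0.16483975183361727), array([-0.52350881, -0.28324731, -0.47571082]), array([ 9.98386989e-01, -5.67423728e-02, -1.89932540e-03,  3.40171005e-04]))
```

View pics/s3.png

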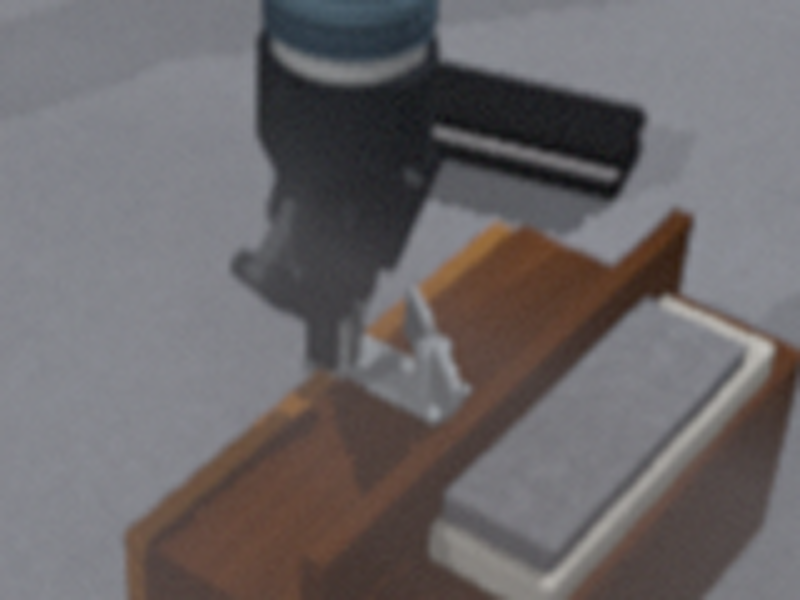

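Fingertip is at crop (335,360), front-right of the nut, beside the keeper. The nut's front-left wing (415,300) is free to be pushed.

Emit:
send_rows(
  series=[
    [1,0.065,-0.105,0,0,0,0],
    [1,0.1,-0.14,0,0,0,0],
    [1,0.1,-0.23,0,0,0,0],
    [1,0.13,-0.32,0,0,0,0],
    [1,0.175,-0.375,0,0,0,0],
    [1,0.23,-0.42,0,0,0,0],
    [1,0.295,-0.445,0,0,0,0],
    [1,0.365,-0.455,0,0,0,0],
  ],
)

```text
clock: 6.0
ee_pos: [0.612, 0.0306, 0.1657]
orientation: [0.998, -0.055, -0.002, -0.0]
wrist_force: [-5.2, 0.2, 0.2]
opening: -0.0002
```

```bash
python3 -c "
from h import *
print(rel())
crop('scene','s4',300,150,120,90,5)"
```

```text
(np.float64(0.6220661790448656), np.float64(29.850449211562587), np.float64(0.16568209811462967), array([-5.15053838,  0.19673079,  0.23344704]), array([ 9.98457883e-01, -5.54866155e-02, -1.73812155e-03, -2.64499248e-04]))
```

View pics/s4.png

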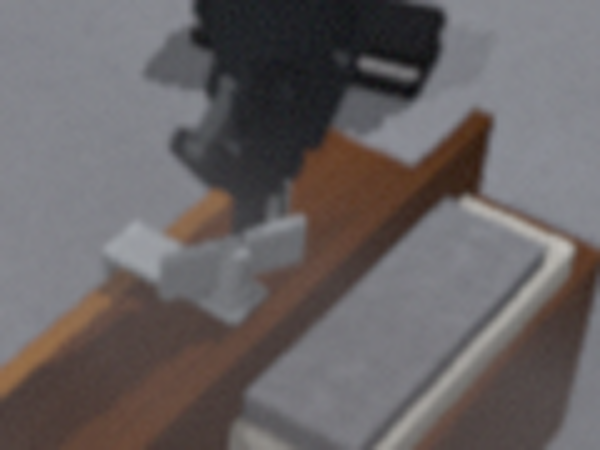

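Emit:
send_rows(
  series=[
    [1,0.07,0.01,0,0,0,0],
    [1,0.135,0.036,0,0,0,0],
    [1,0.135,0.036,0,0,0,0],
    [1,0.07,0,0,0,0,0],
    [1,0.06,0,-0.4,0,0,0],
    [1,0.06,0,-0.4,0,0,0],
    [1,-0.16,0.4,-0.4,0,0,0],
    [1,-0.16,0.65,-0.4,0,0,0],
  ],
)

```text
clock: 6.72
ee_pos: [0.5889, -0.0318, 0.208]
orientation: [0.999, -0.053, 0.002, 0.0]
wrist_force: [0.1, -0.6, -0.4]
opening: -0.0001
```

Emit:
send_rows(
  series=[
    [1,0,0,0,0,0,0],
    [1,0,0,0,0,0,0],
    [1,0,0,0,0,0,0],
  ],
)

```text
clock: 6.97
ee_pos: [0.5905, -0.0336, 0.2073]
orientation: [0.998, -0.057, 0.002, -0.0]
wrist_force: [0.6, 1.2, 0.5]
opening: -0.0006
```

```bash
python3 -c "
from h import *
print(rel())
im=eyes.get_image('top');im2=eyes.get_image('scene')
a=cv2.resize(im[140:200,270:350],None,fx=5,fy=5,interpolation=2);b=cv2.resize(im2[170:230,310:390],None,fx=5,fy=5,interpolation=2)
cv2.imwrite('pics/s5.png',np.hstack([a,b])[:,:,::-1])"
```

```text
(np.float64(-13.49638717986438), np.float64(-36.378191080597986), np.float64(0.2073287784989181), array([0.58894382, 1.17105585, 0.48394893]), array([ 9.98396525e-01, -5.65831863e-02,  1.64358529e-03, -1.45434518e-04]))
```

View pics/s5.png

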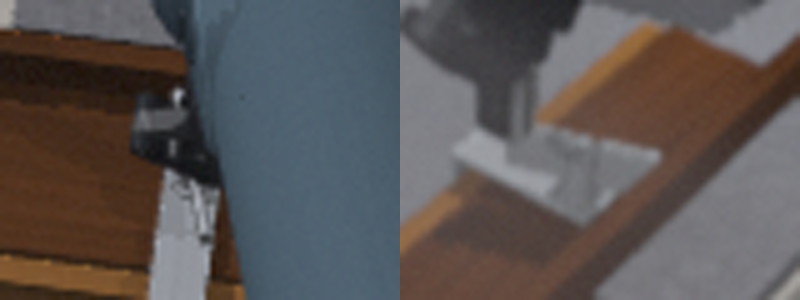

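Top pane shows the front wing's tip at about pixel (311,188), so the wings are now at about 196°/16° in the cabinet frame. Push A turned the nut about 125°, and the fingertip is lifted clear. Next is push B.

Emit:
send_rows(
  series=[
    [1,0,0,0.2,0,0,0],
    [1,0,0,0.4,0,0,0],
    [1,0.025,-0.146,0.4,0,0,0],
    [1,-0.047,-0.206,0.4,0,0,0],
    [1,-0.094,-0.288,0.4,0,0,0],
    [1,-0.11,-0.356,0.4,0,0,0],
    [1,-0.106,-0.427,0.4,0,0,0],
    [1,-0.074,-0.515,0.4,0,0,0],
  ],
)

```text
clock: 7.73
ee_pos: [0.5874, 0.0186, 0.1668]
orientation: [0.998, -0.056, -0.0, 0.001]
wrist_force: [-1.1, -2.1, -1.2]
opening: -0.0003
```

Emit:
send_rows(
  series=[
    [1,0.044,-0.055,0,0,0,0],
    [1,0.1,-0.1,0,0,0,0],
    [1,0.164,-0.125,0,0,0,0],
    [1,0.234,-0.135,0,0,0,0],
    [1,0.304,-0.125,0,0,0,0],
    [1,0.369,-0.1,0,0,0,0],
    [1,0.369,-0.1,0,0,0,0],
    [1,0.3,-0.135,0,0,0,0],
  ],
)

```text
clock: 8.4
ee_pos: [0.6223, 0.0271, 0.1667]
orientation: [0.998, -0.057, 0.003, -0.0]
wrist_force: [-0.1, -0.4, 0.4]
opening: -0.0002
```

Emit:
send_rows(
  series=[
    [1,0,0,-0.2,0,0,0],
    [1,0,0,-0.4,0,0,0],
    [1,0,0,-0.4,0,0,0],
    [1,-0.226,0.4,-0.4,0,0,0],
    [1,-0.226,0.65,-0.4,0,0,0],
    [1,-0.226,0.65,-0.4,0,0,0],
    [1,-0.226,0.65,-0.4,0,0,0],
  ],
)

```text
clock: 8.98
ee_pos: [0.5897, -0.0376, 0.2064]
orientation: [0.998, -0.059, 0.001, 0.001]
wrist_force: [-0.6, 0.3, 0.3]
opening: -0.0002
```

```bash
python3 -c "
from h import *
print(rel())
im=eyes.get_image('top');im2=eyes.get_image('scene')
a=cv2.resize(im[140:200,270:350],None,fx=5,fy=5,interpolation=2);b=cv2.resize(im2[170:230,310:390],None,fx=5,fy=5,interpolation=2)
cv2.imwrite('pics/s6.png',np.hstack([a,b])[:,:,::-1])"
```

```text
(np.float64(-13.841595295251201), np.float64(-40.4244742643803), np.float64(0.20643789399821275), array([-0.62303934,  0.28706444,  0.33471689]), array([ 0.99824411, -0.0592143 ,  0.00107441,  0.00110145]))
```

View pics/s6.png

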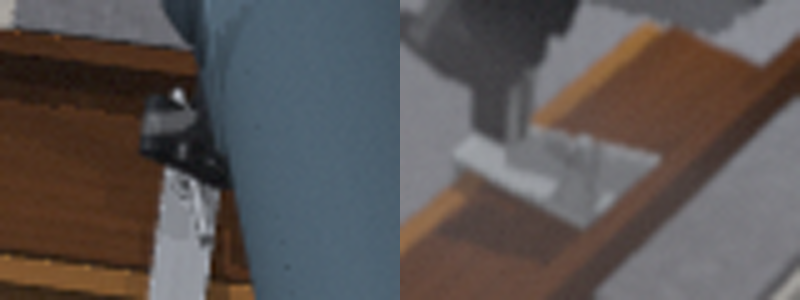

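Same wing pose as before (tip again at about crop (205,240)), so push B gave a clean half turn. Push C repeats it.

Emit:
send_rows(
  series=[
    [1,0,0,0.2,0,0,0],
    [1,0,0,0.4,0,0,0],
    [1,0.025,-0.156,0.4,0,0,0],
    [1,-0.047,-0.216,0.4,0,0,0],
    [1,-0.094,-0.298,0.4,0,0,0],
    [1,-0.11,-0.366,0.4,0,0,0],
    [1,-0.106,-0.437,0.4,0,0,0],
    [1,-0.074,-0.525,0.4,0,0,0],
  ],
)

```text
clock: 9.75
ee_pos: [0.5875, 0.0198, 0.1668]
orientation: [0.998, -0.056, -0.0, 0.0]
wrist_force: [-1.7, -3.4, -0.9]
opening: -0.0004
```

Emit:
send_rows(
  series=[
    [1,0.044,-0.055,0,0,0,0],
    [1,0.1,-0.1,0,0,0,0],
    [1,0.164,-0.125,0,0,0,0],
    [1,0.234,-0.135,0,0,0,0],
    [1,0.304,-0.125,0,0,0,0],
    [1,0.369,-0.1,0,0,0,0],
    [1,0.369,-0.1,0,0,0,0],
    [1,0.3,-0.135,0,0,0,0],
  ],
)

```text
clock: 10.42
ee_pos: [0.6225, 0.0278, 0.1668]
orientation: [0.998, -0.057, 0.003, -0.0]
wrist_force: [-0.0, -0.4, 0.5]
opening: 0.0002
```

Emit:
send_rows(
  series=[
    [1,0,0,-0.2,0,0,0],
    [1,0,0,-0.4,0,0,0],
    [1,0,0,-0.4,0,0,0],
    [1,-0.226,0.4,-0.4,0,0,0],
    [1,-0.226,0.65,-0.4,0,0,0],
    [1,-0.226,0.65,-0.4,0,0,0],
    [1,-0.226,0.65,-0.4,0,0,0],
  ],
)

```text
clock: 11.0
ee_pos: [0.5898, -0.0367, 0.2064]
orientation: [0.998, -0.059, 0.001, 0.001]
wrist_force: [-0.2, 1.6, -0.1]
opening: -0.0008
```

```bash
python3 -c "
from h import *
print(rel())
im=eyes.get_image('top')
a=cv2.imread('pics/s6.png')[:,:400,::-1]
b=cv2.resize(im[140:200,270:350],None,fx=5,fy=5,interpolation=2)
print('diff near wing',np.abs(a.astype(int)-b)[190:250,170:215].mean())
cv2.imwrite('pics/s7.png',b[:,:,::-1])"
```

```text
(np.float64(-13.846710633750082), np.float64(-39.498564734225745), np.float64(0.20642553403851638), array([-0.19923844,  1.55022181, -0.11309611]), array([ 0.9982444 , -0.05920901,  0.00106331,  0.0011303 ]))
diff near wing 5.74679012345679
```

Emit:
send_rows(
  series=[
    [1,0,0,0.2,0,0,0],
    [1,0,0,0.4,0,0,0],
    [1,0.025,-0.15,0.4,0,0,0],
    [1,-0.01,-0.18,0.4,0,0,0],
    [1,-0.047,-0.21,0.4,0,0,0],
    [1,-0.06,-0.23,0.4,0,0,0],
    [1,-0.07,-0.25,0.4,0,0,0],
    [1,-0.07,-0.25,0.4,0,0,0],
  ],
)

```text
clock: 11.72
ee_pos: [0.5861, -0.0071, 0.1672]
orientation: [0.998, -0.056, 0.001, 0.0]
wrist_force: [0.0, -1.2, -0.3]
opening: -0.0002
```

Emit:
send_rows(
  series=[
    [1,-0.015,-0.03,0,0,0,0],
    [1,-0.025,-0.06,0,0,0,0],
    [1,-0.025,-0.06,0,0,0,0],
  ],
)

```text
clock: 11.97
ee_pos: [0.5837, -0.0003, 0.1667]
orientation: [0.998, -0.056, 0.0, -0.0]
wrist_force: [-0.1, -3.3, 0.8]
opening: -0.0001
```

Emit:
send_rows(
  series=[
    [1,-0.01,-0.025,0,0,0,0],
    [1,-0.015,-0.05,0,0,0,0],
    [1,-0.015,-0.05,0,0,0,0],
  ],
)

```text
clock: 12.22
ee_pos: [0.583, 0.0007, 0.1665]
orientation: [0.998, -0.057, 0.0, 0.003]
wrist_force: [-0.0, -6.6, 0.8]
opening: 0.0
```

```bash
python3 -c "
from h import *
print(rel())
crop('scene','s8',310,160,100,75,6)"
```

```text
(np.float64(-24.792804498703433), np.float64(-3.109049931229004), np.float64(0.16648747326334978), array([-0.02019971, -6.62313334,  0.84878209]), array([ 9.98354937e-01, -5.72794382e-02,  1.23394157e-04,  2.54367582e-03]))
```

Emit:
send_rows(
  series=[
    [1,0,-0.03,0,0,0,0],
    [1,0,-0.05,0,0,0,0],
    [1,0,-0.05,0,0,0,0],
  ],
)

```text
clock: 12.52
ee_pos: [0.5831, 0.0012, 0.1664]
orientation: [0.998, -0.059, -0.001, 0.005]
wrist_force: [-0.5, -12.9, 3.1]
opening: -0.0001
```

```bash
python3 -c "
from h import *
print(rel())"
```

```text
(np.float64(-24.739206679626196), np.float64(-2.569024888968377), np.float64(0.16642420542651526), array([ -0.50620035, -12.92962248,   3.08379261]), array([ 9.98250904e-01, -5.88777666e-02, -7.08882466e-04,  5.29520440e-03]))
```

View pics/s8.png

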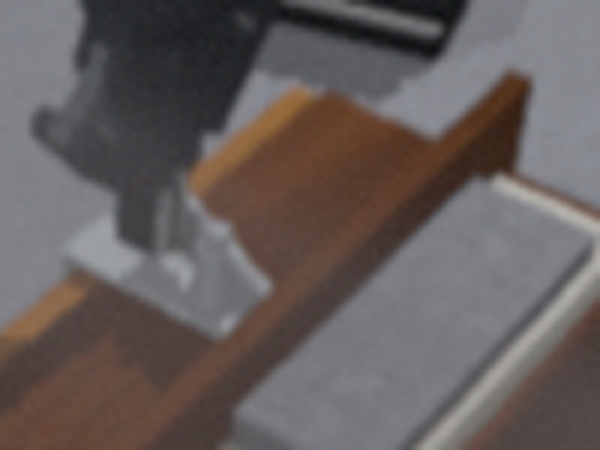

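The nut is against its stop: the force rose from 3 to 13 N with no further travel, and the keeper lies down on the panel edge at crop (90,265). Now backing off and retreating.

Emit:
send_rows(
  series=[
    [1,0,0.1,0,0,0,0],
    [1,0,0.2,0,0,0,0],
    [1,-0.1,0.25,0,0,0,0],
    [1,-0.1,0.25,0,0,0,0],
    [1,-0.1,0.25,-0.4,0,0,0],
    [1,-0.1,0.25,-0.8,0,0,0],
    [1,-0.1,0.25,-1,0,0,0],
    [1,-0.1,0.25,-1,0,0,0],
  ],
)

```text
clock: 13.18
ee_pos: [0.5741, -0.0116, 0.2728]
orientation: [0.998, -0.055, 0.006, -0.001]
wrist_force: [0.1, -0.3, 0.9]
opening: 0.0001
```

Emit:
send_rows(
  series=[
    [1,-0.4,0.4,0,0,0,0],
    [1,-0.7,0.8,0,0,0,0],
    [1,-0.8,1,0,0,0,0],
    [1,-0.8,1,0,0,0,0],
    [1,-0.8,1,0,0,0,0],
  ],
)

```text
clock: 13.6
ee_pos: [0.4773, -0.1067, 0.2651]
orientation: [0.998, -0.059, -0.001, 0.0]
wrist_force: [0.8, -0.9, 0.5]
opening: 0.0002
```

Emit:
send_rows(
  series=[
    [1,-0.2,0.4,0,0,0,0],
    [1,-0.3,0.8,0,0,0,0],
    [1,-0.3,1,0,0,0,0],
    [1,-0.3,1,0,0,0,0],
    [1,-0.3,1,0,0,0,0],
  ],
)

```text
clock: 14.02
ee_pos: [0.4395, -0.2001, 0.2658]
orientation: [0.998, -0.056, 0.0, -0.001]
wrist_force: [0.9, 0.9, 0.1]
opening: 0.0001
```

```bash
python3 -c "
from h import *
print(rel())
im=eyes.get_image('top'); cv2.imwrite('pics/top9.png',im[:,:,::-1])
a=cv2.imread('pics/top0.png')[:,:,::-1]
d=np.abs(a.astype(int)-im).sum(2)
for n,(x,y,w,h) in dict(case=(145,195,40,75),tray=(415,212,62,65),bowl=(432,128,58,56)).items(): print(n,(d[y:y+h,x:x+w]>60).mean())
crop('top','t9',235,115,150,120,4,im)"
```

```text
(np.float64(-144.93304445669506), np.float64(-218.6626469967824), np.float64(0.2658346110294541), array([0.92942344, 0.91336177, 0.06181573]), array([ 9.98404321e-01, -5.64631587e-02,  1.15184871e-04, -8.43164434e-04]))
case 0.0
tray 0.7607940446650124
bowl 0.014470443349753694
```

View pics/t9.png

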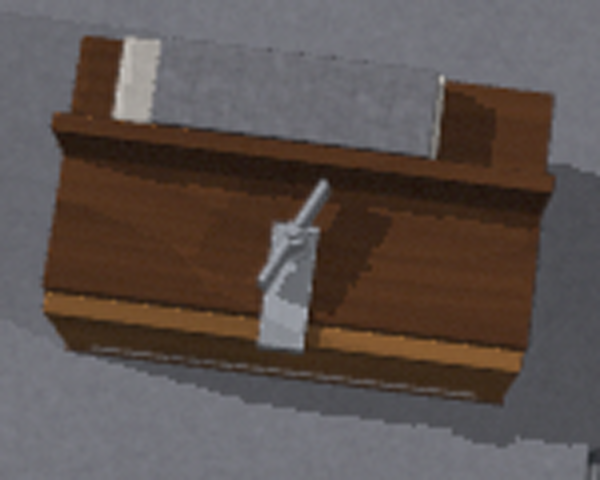

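```bash
python3 -c "
from h import *
P=lambda x,y: ray('top',235+x/4,115+y/4,.162)
d=P(325,184)-P(264,282); print('wing cab deg',np.degrees(np.arctan2(d[1],d[0]))+6.4)
im=eyes.get_image('scene');a=cv2.imread('pics/scene0.png')[:,:,::-1]
d=np.abs(a.astype(int)-im).sum(2)
for n,(x,y,w,h) in dict(tray=(140,285,100,85),bowl=(230,360,85,40),case=(330,138,65,32)).items(): print(n,(d[y:y+h,x:x+w]>60).mean())
print(arm.state()['wrist_force']); print(arm.close_job())"
```

```text
wing cab deg -23.837127453202413
tray 0.00823529411764706
bowl 0.0
case 0.015384615384615385
[-0.32100686  0.28046143 -0.32813841]
the job is handed in; nothing more can be done
None
```

I pushed the panel shut, then tightened the wing nut clockwise until it stopped, and handed the job in at about 14 s of the 72 s allowed. I only pushed, with the fingers closed: three long pushes (the last two about a half turn each), then a short slow one onto the stop.

- **Panel:** it reached its dead stop, staying put while the push rose to 17 N. The last overhead picture shows it flush, with the keeper over its edge.
- **Nut:** it stopped dead, with the force rising from 3 to 13 N and almost no further movement. The wings ended at about -24° in the cabinet frame. A joint value of 13.0 would put them at -24.8° if the wings lie along the cabinet's x axis at zero, which I assumed. I did not measure the joint value or the nut's height directly.
- **Bystanders:** comparing scene-camera pictures from before and after shows the bowl, case, tray and bottle essentially unchanged. In the overhead comparison the arm hid the tray area, so 76% of it read as changed. I relied on the scene camera for the tray and bottle.
- **Finish:** the arm ended raised clear of everything, with under 1 N on the wrist.

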